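Bring the rotary unit to its station and hold the index pin out

TASK

The small rotary unit with the stepped shaft rides on a slideway on the granite plate. Leaving its index pin seated, slide the unit along the rail (it has a bow handle) until it is fully home against the end stop by the probe and the ball detent holds it there by itself. Let go of it, then pull the black knob of its sprung index plunger up as far as it goes and finish still holding it there, so that the turntable is free for the machine to spin; do not turn the turntable yourself or disturb the loose things on the plate.

Things in the scene. Friction and masses are not known exactly. Their poses are not given: they have to be found in the camera images.
- slideway: fixed slideway on the granite plate (plate top 80 mm above the table): base plate 170 x 374 x 12 mm with a 30 mm wide steel rail along its own y. Origin: centre of the base plate's underside, z up. The heights 'above base' below are from this origin. At the +y end an end stop block (100 x 24 mm, top 48 mm above base) carries a probe post. The sprung detent ball sits in a block on the -x side near the +y end
- probe (a point): middle of the level probe barrel (16 mm thick, 58 mm long along the slideway's y, 114 mm above base, on the line x = 0) on its 18 mm square post on the end stop; its thin stylus points to -y and ends just short of the shaft when the carriage is home; a fixed part of the slideway, to be kept clear of by the gripper
- carriage (a joint): travel of the rotary unit (carriage) along the slideway's +y, m: 0 open end, 0.150 hard against the end stop; starts between 0 and 0.07. Slides with about 2 N; the last 10 mm take 10 to 15 N to push a ridge over the detent ball, which then draws it home and holds it. Carriage x -75 to +90 mm, 180 mm long, top 46 mm above base; cannot lift off
- handle (a point): middle of the bow handle at the trailing (-y) end of the carriage: level round steel bar 12 mm thick, 90 mm long along the slideway's x, 100 mm above base, 48 mm of air below it. Pinch it from above with fingers closing along the slideway's y. On its +y side the index disc (radius 62 mm, top 70 mm above base) begins 38 mm away; the turntable axis is 100 mm away
- plunger_knob (a point): centre of the plunger's black ribbed knob, 25 mm diameter, 26 mm tall, axis vertical; moves with it. Seated it lies x +52, y +100, z +11 mm from the handle point in the slideway's axes. Below: bracket 18 mm wide along y, its top 25 mm lower, disc top 41 mm lower. Close the fingers along the slideway's y. A shaft 28 mm thick, top 140 mm above base, stands 52 mm away at -x
- plunger (a joint): lift of the index plunger, m: 0 seated with the 8 mm pin 8 mm deep in a hole of the index disc, 0.012 fully up against its inner stop (pin 4 mm clear of the disc). A spring pulls it down with about 5 N at 0 and 10 N at 0.012, and reseats it as soon as it is let go
- turntable (a joint): angle of the turntable (index disc 124 mm diameter with twelve holes, chuck plate and stepped steel shaft), rad, 0 at the start; while the pin is seated it has only about 0.01 rad of play, with the pin out it turns against light friction
- ring_gauge: loose steel ring 54 mm outside diameter, 18 mm tall, on the plate on the -x side of the slideway; origin centre of the underside; leave alone
- spare_shaft: loose flanged steel shaft standing on its 52 mm flange, 75 mm tall, on the plate on the +x side of the slideway; origin centre of the underside; leave alone
- screwdriver: loose screwdriver 170 mm long lying on the plate on the +x side of the slideway; leave alone
- indicator_stand: loose dial indicator on a magnetic base 50 x 58 mm, 170 mm tall, on the left of the plate; origin centre of the underside; leave alone
- v_block: loose steel V-block 60 x 50 x 42 mm, on the left of the plate; origin centre of the underside; leave alone
- block_case: loose wooden gauge block case 140 x 70 x 33 mm, on the right of the plate; origin centre of the underside; leave alone
- caliper: loose caliper 200 mm long, lying flat on the right of the plate, 13 mm thick; leave alone

How it is judged:
On the way, in this order (a step that is already met when the one before it is completed fails the run):
1. the rotary unit is home against the stop, held by the detent with the robot not touching it, its index pin still seated (value of joint carriage above 0.1485 m and contact force between carriage and the fingers below 0.3 N and contact force between carriage and the arm below 0.3 N and value of joint plunger below 0.002 m), for 0.3 s.
2. the plunger is pulled up fully by the fingers (value of joint plunger above 0.0105 m and contact force between plunger and the fingers above 3 N), for 0.2 s.
At the end, for the whole second after the job is handed in: The fingers hold the plunger knob (more than 3 N of contact) lifted at least 10.5 of its 12 mm, pin clear of the disc; the carriage is within 1.5 mm of the end stop; the turntable is within 0.06 rad of its starting angle. This lasts through the final second (all of step 2 and value of joint carriage above 0.1485 m and value of joint turntable between -0.06 and 0.06 rad); the arm keeps its last pose, push and grip.
It fails at once if the index pin is lifted while the rotary unit is not home (value of joint plunger above 0.004 m and value of joint carriage below 0.145 m).
It fails at once if a thing on the plate is moved by more than 20 mm (distance of any of ring_gauge, spare_shaft, screwdriver, indicator_stand, v_block, block_case, caliper from where it was at the start of the episode above 0.02 m).
It also fails if it takes over 48 s, if anything falls off the work surface, if the arm or the gripper's body presses on something with over 40 N, if the wrist force passes 120 N, or if a joint passes its speed limit or range.

ROBOT

A 6-joint arm with a two-finger parallel gripper is mounted at the origin on the work surface. World frame = base frame: x ahead of the robot, y to its left, z up, the work surface at z = 0. Lengths are in m, angles in rad, forces in N, time in s.
With the tool pointing down it reaches from about 0.25 to 0.775 m from the base axis. Payload 4 kg.
Tool frame: the origin (TCP) lies at the very end of the fingers, on their centre line; the grasp point (between the pads) lies 19 mm behind it (env.pinch_z is the distance from the TCP to the grasp point, in m); z points along the fingers, y is the direction in which the jaws open and shut (so a half turn about z gives the same grasp; the last joint's range is limited). The gripper opens to 85 mm and grips with 20 to 120 N. Pads are 22 mm wide; open, the fingers measure 114 mm over their backs; the gripper's body (76 mm by 85 mm) begins 54 mm behind the grasp point. The pads swing forward as they close: fully open they stand 13 mm farther back than shut.
Start: joints at [-1.413, 0.087, 1.371, -0, 1.684, -0.103], TCP at [0.142, -0.531, 0.231] pointing down, gripper open.
Joint ranges: [-3.1, 3.1], [-0.76, 2.03], [0.27, 2.55], [-1.08, 4.22], [0.17, 2.65], [-2.57, 2.57]. Speed limits (rad/s): [2.79, 2.79, 3.14, 3.14, 3.14, 3.14].

INTERFACE

Orientations are given as a unit quaternion [x, y, z, w].
In Python, from bench import observe, eyes, workorder, env gives the robot as it stands. The module is installed in compiled form; this text tells all that it offers.
- The arm moves only by the tool send_rows, never from a script. Its argument "targets" is a list that holds one entry, the list of rows, each a list of 5 numbers: the closure, from 0 (fully open) to 1 (shut), then the shift along the tool's x, y, z in m, then the turn about the tool's z in rad. In form: [[[claw, tx, ty, tz, yaw], ...]]. A call has 1 to 8 rows; each row shifts and turns the pose as measured when the row begins, along the tool's axes as they then stand; what a row does not reach is not made up. A row lasts 1/10 s, in which the tool goes at most 50 mm and 8.59 degrees, less where a joint would pass 70% of its speed; a pose out of reach is approached as far as the arm can. A call is refused whole if a number of a shift passes 0.05 or a number of a turn 0.15, either way. A call with a gripper value outside its range is refused whole. The fingers move at their own pace and stop on an object; the grip force is fixed at half the most. Time passes only in rows, so rows that do not move let the fingers close. It gives the time, the measured TCP pose, the force and the opening at its end, in the units of the state.
- observe(): the state, without advancing time (a new reading comes with each control period).
- eyes.camera(name): name is "scene" or "side" or "wrist"; returns (picture, depth): 384x512x3 uint8, blue, green, red; 384x512 float32, m along the optical axis (not along the pixel's ray), 0 where there is no reading.
- eyes.camera_params(name): a dict with "K" (3x3 intrinsics, pixels), "dist_coeffs" ([k1, k2, p1, p2, k3] as OpenCV has them; the pictures are not rectified), "R" (3x3) and "t" (3): a world point X has camera coordinates R X + t; the wrist camera has in their place "mount" (4x4, takes a point from camera to tool coordinates, whose origin is the TCP and whose axes are the flange's). Camera axes: x right, y down, z forward; pixel columns grow to the right and rows downward; lengths in m; the calibration is good to about 2 mm. A picture is of the moment at which its call begins: read the wrist's pose just before it. camera_params takes no time and is no camera call.
- workorder.close_job(): hands the job in, once; it reports no verdict.
The state is a dict: "time_s": time; "joint_pos": joint angles; "joint_velocities": joint speeds; "joint_torque": joint torques, N m; "ee_pos": TCP position; "tool_rot": TCP orientation; "ft_force": force on the tool from outside, world axes, zero at the start; "moment": the same for the moment, N m; "grip_width": finger opening in m.
Only numpy, scipy, OpenCV 4.12 (cv2) and the standard library are available. Lean on these libraries where they do the work, as an engineer would, in place of code of your own. Each camera call takes 0.05 s, during which the arm holds its last target.

## Working session

There is one attempt and no reset: what is moved stays moved. The work goes in short steps, Python scripts to look and compute and a tool call to move; the robot and the scene stay as the last step left them, time stands still between calls to the robot, and variables do not carry over. Pictures are saved under pics/ and viewed, and the job is handed in when it is done.

Besides the shell and the picture viewer there is one more tool, called after "Emit:" by a JSON object that holds its "api" and its "payload". send_rows: Moves the arm, as the interface text tells. Its arguments: {"type":"object","properties":{"targets":{"type":"array"}},"required":["targets"]}

```bash
mkdir -p pics; cat > h.py <<'E'
import numpy as np, cv2
from bench import observe, eyes, workorder, env
E
python3 - <<'E'
from h import *
s=observe()
print(s)
for n in ("scene","side","wrist"):
    im,d=eyes.camera(n); cv2.imwrite(f"pics/{n}0.png",im); np.save(f"pics/{n}0.npy",d)
    print(n,eyes.camera_params(n))
E
```

```text
{'time_s': 0.0, 'joint_pos': array([-1.41313957e+00,  8.79802769e-02,  1.37229036e+00, -1.36134522e-05,
        1.68360985e+00, -1.03108015e-01]), 'joint_velocities': array([ 0.00071887,  0.00028022, -0.00114271, -0.00079696, -0.00037632,
       -0.00092941]), 'joint_torque': array([ 1.52099660e-04, -3.51860976e+01, -3.13271463e+01, -7.32722197e-05,
        1.07232516e-02,  1.86301065e-05]), 'ee_pos': array([ 0.14170712, -0.53090241,  0.23010701]), 'tool_rot': array([ 9.91511701e-01,  1.30012453e-01, -3.79575547e-05, -1.14330689e-03]), 'ft_force': array([-0.66056674,  0.47361243, -0.39754899]), 'moment': array([ 0.00893778, -0.01323286, -0.04083832]), 'grip_width': 0.08525182939895269}
scene {'K': array([[418.96975251,   0.        , 263.75119994],
       [  0.        , 418.96975251, 195.66905545],
       [  0.        ,   0.        ,   1.        ]]), 'dist_coeffs': array([-0.10771518,  0.        ,  0.        ,  0.        ,  0.        ]), 'R': array([[ 0.86699573,  0.49803611,  0.01668629],
       [ 0.37286692, -0.62615517, -0.68476271],
       [-0.33058835,  0.59990811, -0.72857505]])
[... 420 characters left out ...]
0.10971694,  0.70990253, -0.69570151]]), 't': array([-0.55312755,  0.19382451,  1.03750537])}
wrist {'K': array([[306.86148325,   0.        , 256.1371027 ],
       [  0.        , 306.86148325, 190.54782456],
       [  0.        ,   0.        ,   1.        ]]), 'dist_coeffs': array([-0.06433432,  0.        ,  0.        ,  0.        ,  0.        ]), 'mount': array([[-7.67251620e-04, -9.52369545e-01, -3.04945342e-01,
         7.79935880e-02],
       [ 9.99999583e-01, -5.79923698e-04, -7.04879212e-04,
         3.92267950e-04],
       [ 4.94460464e-04, -3.04945756e-01,  9.52369593e-01,
        -1.43500710e-01],
       [ 0.00000000e+00,  0.00000000e+00,  0.00000000e+00,
         1.00000000e+00]])}
```

View pics/scene0.png

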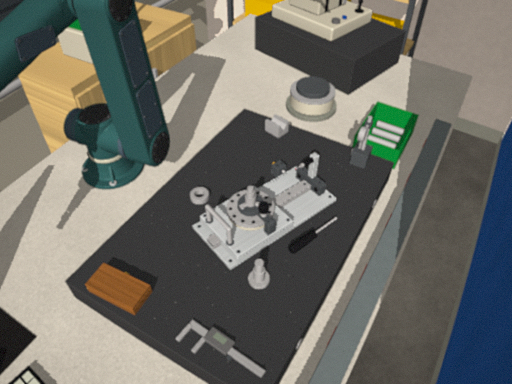

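View pics/side0.png

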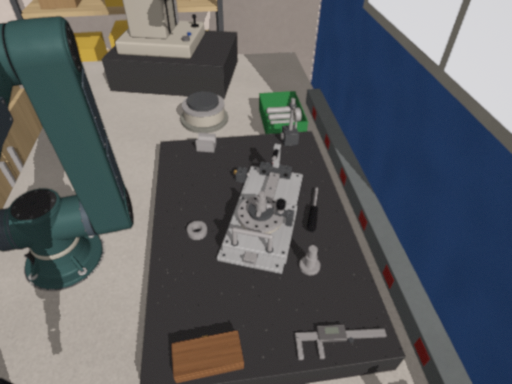

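View pics/wrist0.png

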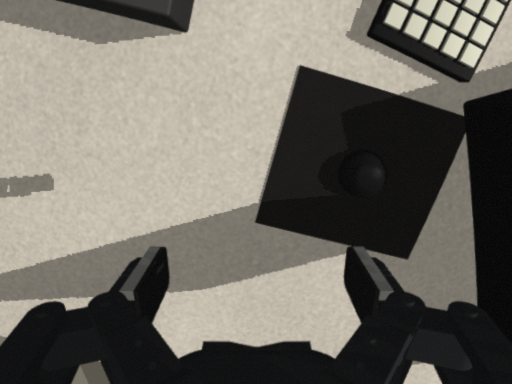

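The arm is away to the right. In the scene view the slideway spans about (195,225)–(335,200), with the handle near (222,235) and the black knob near (266,207). In the side view the knob is at (281,205) and the handle runs from (235,238) to (268,245). I'll enlarge these crops and get depth positions.

```bash
cat >> h.py <<'E'
def cloud(name,d,P=None):
    """world points for every pixel (H,W,3)"""
    p=P or eyes.camera_params(name)
    h,w=d.shape
    u,v=np.meshgrid(np.arange(w),np.arange(h))
    n=cv2.undistortPoints(np.stack([u,v],-1).reshape(-1,1,2).astype(np.float64),p["K"],p["dist_coeffs"]).reshape(h,w,2)
    X=np.concatenate([n*d[...,None],d[...,None]],-1)
    return (X-p["t"])@p["R"]
def proj(name,X):
    p=eyes.camera_params(name)
    return cv2.projectPoints(np.atleast_2d(np.asarray(X,float)),cv2.Rodrigues(p["R"])[0],p["t"],p["K"],p["dist_coeffs"])[0].reshape(-1,2)
E
python3 - <<'E'
from h import *
for n,(x0,x1,y0,y1) in {"scene":(180,350,140,275),"side":(205,335,135,285)}.items():
    im=cv2.imread(f"pics/{n}0.png"); d=np.load(f"pics/{n}0.npy")
    c=cv2.resize(im[y0:y1,x0:x1],None,fx=4.5 if n=="scene" else 4,fy=4.5 if n=="scene" else 4,interpolation=cv2.INTER_CUBIC)
    cv2.imwrite(f"pics/{n}0c.png",c)
    W=cloud(n,d)
    m=np.zeros(d.shape,bool); m[y0:y1,x0:x1]=1; m&=d>0
    P=W[m]
    print(n,np.histogram(P[:,2],bins=np.arange(.07,.26,.004)))
E
```

```text
scene (array([   14,  1514, 10397,  1948,   350,  1595,   509,   321,   272,
         382,   378,   180,   146,   811,   978,   101,    54,    75,
          84,   405,   414,    95,    79,   234,   122,    67,    35,
          51,   124,    84,    48,    50,    76,    87,    53,    10,
           8,    21,     1,     0,     0,     0,     0,     0,     0,
           0,     0]), array([0.07 , 0.074, 0.078, 0.082, 0.086, 0.09 , 0.094, 0.098, 0.102,
       0.106, 0.11 , 0.114, 0.118, 0.122, 0.126, 0.13 , 0.134, 0.138,
       0.142, 0.146, 0.15 , 0.154, 0.158, 0.162, 0.166, 0.17 , 0.174,
       0.178, 0.182, 0.186, 0.19 , 0.194, 0.198, 0.202, 0.206, 0.21 ,
       0.214, 0.218, 0.222, 0.226, 0.23 , 0.234, 0.238, 0.242, 0.246,
       0.25 , 0.254, 0.258]))
side (array([  16, 1140, 8717, 1571,  328, 1486,  271,  223,  233,  360,  315,
        190,  148,  853,  811,   69,   45,   67,   68,  423,  354,   92,
         71,  245,  101,   69,   36,   64,  146,   58,   38,   35,   74,
         80,   29,    5,    7,   22,    1,    0,    0,    0,    0,    0,
          0,    0,    0]), array([0.07 , 0.074, 0.078, 0.082, 0.086, 0.09 , 0.094, 0.098, 0.102,
       0.106, 0.11 , 0.114, 0.118, 0.122, 0.126, 0.13 , 0.134, 0.138,
       0.142, 0.146, 0.15 , 0.154, 0.158, 0.162, 0.166, 0.17 , 0.174,
       0.178, 0.182, 0.186, 0.19 , 0.194, 0.198, 0.202, 0.206, 0.21 ,
       0.214, 0.218, 0.222, 0.226, 0.23 , 0.234, 0.238, 0.242, 0.246,
       0.25 , 0.254, 0.258]))
```

```bash
python3 - <<'E'
from h import *
# top view height map from both, 1.5 mm cell
H=None
res=0.001; x0,y0=0.2,-0.3
pts=[]
for n in ("scene","side"):
    d=np.load(f"pics/{n}0.npy"); W=cloud(n,d)
    P=W[d>0]; P=P[(P[:,2]>.05)&(P[:,2]<.3)]
    pts.append(P)
    # plate plane
    q=P[(abs(P[:,2]-.08)<.008)]; print(n,np.median(q[:,2]),len(q), q.min(0),q.max(0))
    bp=P[(abs(P[:,2]-.092)<.004)]; print(len(bp),np.median(bp,0))
    rail=P[(P[:,2]>.118)&(P[:,2]<.132)]; print(len(rail),np.median(rail,0),rail.min(0),rail.max(0))
    hi=P[(P[:,2]>.165)]; print(len(hi),np.median(hi,0))
E
```

```text
scene 0.07997172916056267 40972 [-0.69580975 -0.42282353  0.07200074] [1.03603036 2.01507596 0.0879906 ]
3732 [0.6265152  0.0689044  0.09179448]
3077 [ 0.57604801 -0.03743964  0.12598078] [-0.69702015 -0.18533403  0.1180073 ] [1.01804248 2.01222395 0.13198809]
7946 [0.21231821 0.05170805 0.21551151]
side 0.08044692842011494 43289 [-0.84769367 -0.4887965   0.07200041] [1.28806708 2.01360909 0.08799572]
3686 [0.63347206 0.05464233 0.09175333]
3521 [ 0.58585325 -0.0219818   0.12570814] [-0.82977372 -0.18467423  0.1180034 ] [1.28771178 1.99975615 0.13197385]
17922 [0.34380316 0.30114529 0.21413177]
```

View pics/scene0c.png

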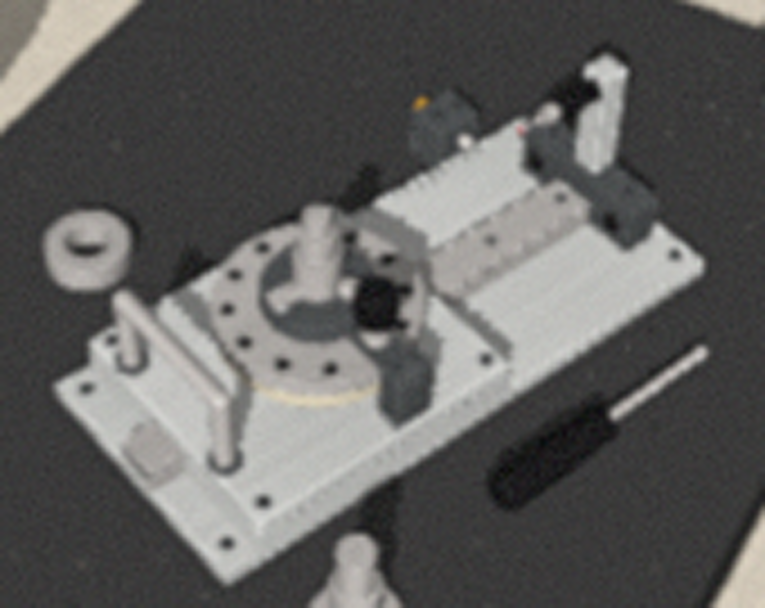

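View pics/side0c.png

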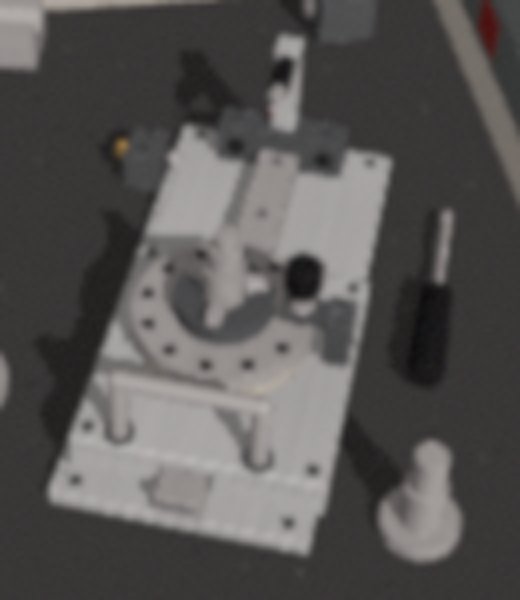

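```bash
python3 - <<'E'
from h import *
allP=[]
for n in ("scene","side"):
    d=np.load(f"pics/{n}0.npy"); W=cloud(n,d)
    P=W[d>0]; P=P[(P[:,2]>.05)&(P[:,2]<.3)]
    b={"scene":(190,340,150,272),"side":(215,310,140,275)}[n]
    m=np.zeros(d.shape,bool); m[b[2]:b[3],b[0]:b[1]]=1; m&=d>0
    P=W[m]
    q=P[(P[:,2]>.0895)&(P[:,2]<.13)]
    # main cluster via occupancy image
    img=np.zeros((600,600),np.uint8); ij=((q[:,:2]-[0.3,-0.25])/.001).astype(int); ok=((ij>=0)&(ij<600)).all(1); ij=ij[ok]
    img[ij[:,1],ij[:,0]]=255
    img=cv2.morphologyEx(img,cv2.MORPH_CLOSE,np.ones((9,9))); img=cv2.morphologyEx(img,cv2.MORPH_OPEN,np.ones((35,35)))
    c=max(cv2.findContours(img,cv2.RETR_EXTERNAL,cv2.CHAIN_APPROX_NONE)[0],key=cv2.contourArea)
    (cx,cy),(w,h),a=cv2.minAreaRect(c); print(n,"rect",.3+cx*.001,-.25+cy*.001,w,h,a)
    hd=P[(P[:,2]>.170)&(P[:,2]<.19)]
    # handle: -y side end; knob etc mixed; print clusters
    img2=np.zeros((600,600),np.uint8); ij=((hd[:,:2]-[0.3,-0.25])/.001).astype(int); ok=((ij>=0)&(ij<600)).all(1)
    img2[ij[ok][:,1],ij[ok][:,0]]=255; img2=cv2.dilate(img2,np.ones((7,7)))
    k,l,st,ce=cv2.connectedComponentsWithStats(img2)
    for i in range(1,k):
        s=l[ij[ok][:,1],ij[ok][:,0]]==i; pp=hd[ok][s]
        if len(pp)>8:
            r=cv2.minAreaRect((pp[:,:2]*1000).astype(np.float32)); print(len(pp),pp.mean(0).round(4),pp[:,2].max().round(4),np.round(r[0],1),np.round(r[1],1),round(r[2],1))
E
```

```text
scene rect 0.6499528503417968 0.1090849304199219 152.0581512451172 107.82804870605469 74.05460357666016
189 [ 0.5271 -0.1268  0.1833] 0.1894 [ 524.8 -124.1] [ 13.4 101.8] 68.2
102 [ 0.5632 -0.0403  0.1783] 0.1896 [561.9 -41. ] [48.8 17.5] 45.8
32 [ 0.6116 -0.056   0.1814] 0.1896 [612.4 -55.2] [24.4  9.2] 34.2
35 [0.643  0.1723 0.1795] 0.1896 [643.2 172.5] [24. 13.] 38.8
side rect 0.6174415283203125 0.1286946716308594 128.08087158203125 177.64727783203125 72.0308609008789
218 [ 0.5255 -0.127   0.1828] 0.1876 [ 525.2 -125.7] [14.3 99.7] 70.1
34 [ 0.6072 -0.0569  0.1811] 0.1894 [606.4 -56.6] [11.3 23.8] 63.6
99 [ 0.5623 -0.0413  0.1777] 0.1899 [563.7 -36.1] [55.  26.3] 39.1
10 [ 0.5443 -0.0113  0.1714] 0.1726 [543.8 -12.6] [15.4  8. ] 82.3
```

```bash
cat >> h.py <<'E'
def ray(name,uv,z):
    p=eyes.camera_params(name)
    n=cv2.undistortPoints(np.array(uv,float).reshape(-1,1,2),p["K"],p["dist_coeffs"]).reshape(-1,2)
    r=np.c_[n,np.ones(len(n))]@p["R"]; c=-p["R"].T@p["t"]
    return c+r*((z-c[2])/r[:,2])[:,None]
E
python3 - <<'E'
from h import *
from scipy.optimize import least_squares
# corner clicks on base top (z=.092): A=(-x,-y) B=(+x,-y) C=(+x,+y)
sc=np.array([[55,385],[228,582],[704,264]])
sd=np.array([[48,492],[309,553],[392,160],[183,126]])
sc=sc/4.5+[180,140]-0.39; sd=sd/4+[205,135]-.375
A=ray("scene",sc,.092); B=ray("side",sd,.092)
print(A.round(4),B.round(4),sep="\n")
L=np.array([[-85,-187],[85,-187],[85,187],[-85,187]])/1000
def f(p,w):
    c,s=np.cos(p[2]),np.sin(p[2]); R=np.array([[c,-s],[s,c]])
    M=L@R.T+p[:2]
    r=[]
    if 's' in w: r.append((M[:3]-A[:,:2]).ravel())
    if 'd' in w: r.append((M-B[:,:2]).ravel())
    return np.concatenate(r)
for w in ('s','d','sd'):
    o=least_squares(f,[.58,0,-.35],args=(w,)); print(w,o.x.round(4),np.degrees(o.x[2]).round(2),(o.fun*1000).round(1))
E
```

```text
[[ 0.4344 -0.1227  0.092 ]
 [ 0.597  -0.1859  0.092 ]
 [ 0.7263  0.1644  0.092 ]]
[[ 0.4348 -0.1221  0.092 ]
 [ 0.5928 -0.1881  0.092 ]
 [ 0.7268  0.1646  0.092 ]
 [ 0.5654  0.2259  0.092 ]]
s [ 0.5815  0.0203 -0.3618] -20.73 [ 1.3 -1.9 -2.2  1.2  0.9  0.6]
d [ 0.58    0.0201 -0.3641] -20.86 [-0.9 -2.3 -0.   3.1 -0.8 -0.1  1.8 -0.8]
sd [ 0.5806  0.0202 -0.3626] -20.77 [ 0.4 -1.9 -3.2  1.1  0.1  0.4  0.  -2.4  1.   3.2 -0.4  0.2  2.1 -0.8]
```

Emit:
{"api": "send_rows", "payload": {"targets": [[[0,0.02,-0.012,-0.03,0],[0,0.039,-0.024,-0.01,0],[0,0.039,-0.024,0,0],[0,0.039,-0.024,0,0],[0,0.039,-0.024,0,0],[0,0.039,-0.024,0,0],[0,0.039,-0.024,0,0],[0,0.039,-0.024,0,0]]]}}

```text
time_s: 0.95
ee_pos: [0.3829, -0.2768, 0.2683]
tool_rot: [0.992, 0.123, -0.0, -0.004]
ft_force: [0.7, -0.9, -0.0]
grip_width: 0.0856
```

Emit:
{"api": "send_rows", "payload": {"targets": [[[0,0,0,0,0.12],[0,0,0,0,0.12],[0,0,0,0,0.12],[0,0,0,0,0.12],[0,0,0,0,0.12],[0,0,0,0,0]]]}}

```text
time_s: 1.55
ee_pos: [0.3872, -0.2688, 0.266]
tool_rot: [0.984, -0.179, -0.003, -0.006]
ft_force: [-0.5, 0.2, 0.9]
grip_width: 0.0853
```

```bash
cat >> h.py <<'E'
from scipy.spatial.transform import Rotation as Ro
C0=np.array([0.5806,0.0202,0.08]); TH=-0.3626
XA=np.array([np.cos(TH),np.sin(TH),0]); YA=np.array([-np.sin(TH),np.cos(TH),0]); ZA=np.array([0,0,1.])
S=np.stack([XA,YA,ZA])        # world->local rows
def loc(p): return (np.asarray(p)-C0)@S.T
def wor(l): return C0+np.asarray(l)@S
def st():
    s=observe(); R=Ro.from_quat(s["tool_rot"]).as_matrix(); return s,R
def go(pw):
    s,R=st(); d=R.T@(np.asarray(pw)-s["ee_pos"]); 
    xl=R[:,0]@S.T
    print("t",s["time_s"],"tcp local",loc(s["ee_pos"]).round(4),"shift tool",d.round(4),"yaw err(+turn)",round(float(np.arctan2(xl[1],xl[0])),4),"q",s["joint_pos"].round(2),"tilt",R[:,2].round(3),"F",(S@s["ft_force"]).round(1),"w",round(s["grip_width"],4))
E
python3 - <<'E'
from h import *
print(loc([.5252,-.1262,.18]), wor([0,-.156,.1]))
go(wor([0,-.156,.17]))
E
```

```text
[ 1.31245541e-04 -1.56531475e-01  1.00000000e-01] [ 0.52526581 -0.12565653  0.18      ]
t 1.55 tcp local [-0.0783 -0.3388  0.186 ] shift tool [ 0.0788 -0.1825  0.0173] yaw err(+turn) 0.0021 q [-0.73 -0.09  1.48  0.01  1.76  1.2 ] tilt [-0.004  0.013 -1.   ] F [-0.6  0.   0.9] w 0.0853
```

Emit:
{"api": "send_rows", "payload": {"targets": [[[0,0.013,-0.03,0,0],[0,0.013,-0.03,0,0],[0,0.013,-0.03,0,0],[0,0.013,-0.03,0,0],[0,0.013,-0.03,0,0],[0,0.006,-0.02,0,0],[0,0,0,0,0]]]}}

```text
time_s: 2.25
ee_pos: [0.5164, -0.1303, 0.2645]
tool_rot: [0.985, -0.172, -0.005, -0.006]
ft_force: [-0.4, -0.7, 0.0]
grip_width: 0.0853
```

```bash
python3 - <<'E'
from h import *
go(wor([0,-.156,.15]))
s,R=st(); im,d=eyes.camera("wrist"); cv2.imwrite("pics/w1.png",im); np.save("pics/w1.npy",d)
p=eyes.camera_params("wrist"); M=p["mount"]
T=np.eye(4);T[:3,:3]=R;T[:3,3]=s["ee_pos"]; T=T@M
P=dict(K=p["K"],dist_coeffs=p["dist_coeffs"],R=T[:3,:3].T,t=-T[:3,:3].T@T[:3,3])
W=cloud("wrist",d,P); Q=loc(W.reshape(-1,3)); Q=Q[d.ravel()>0]
h=Q[(Q[:,2]>.085)&(Q[:,2]<.112)&(abs(Q[:,0])<.08)&(Q[:,1]<-.11)&(Q[:,1]>-.2)]
print(len(h),h.mean(0).round(4),h.min(0).round(4),h.max(0).round(4),np.polyfit(h[:,0],h[:,1],1) if len(h) else '')
k=Q[(Q[:,2]>.115)&(Q[:,2]<.13)&(Q[:,0]>.03)&(Q[:,0]<.075)&(Q[:,1]>-.09)&(Q[:,1]<-.02)]
print(len(k), k.mean(0) if len(k) else '', k.min(0) if len(k) else '', k.max(0) if len(k) else '')
E
```

```text
t 2.25 tcp local [-0.0067 -0.1635  0.1845] shift tool [ 0.0072 -0.0071  0.0345] yaw err(+turn) 0.0172 q [-0.36  0.05  1.34  0.01  1.76  1.56] tilt [-0.007  0.014 -1.   ] F [-0.1 -0.8  0. ] w 0.0853
1946 [ 0.0026 -0.1539  0.1053] [-0.0524 -0.1598  0.0854] [ 0.0486 -0.1478  0.1087] [-0.00221766 -0.15388122]
1243 [ 0.05017375 -0.0559219   0.12371882] [ 0.03659205 -0.06726351  0.11501014] [ 0.06252771 -0.04162178  0.12746656]
```

View pics/w1.png

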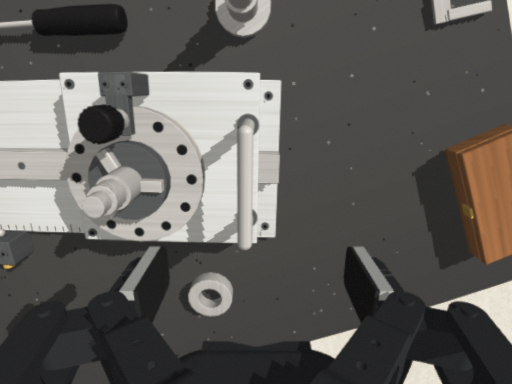

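The wrist view shows the handle as a vertical bar at column about 246 (rows 120–245), centred between the fingers. The knob is at (100,123) and the shaft tip at (95,205). I'll align, then go down.

Emit:
{"api": "send_rows", "payload": {"targets": [[[0,0.007,-0.009,0.01,0.015],[0,0,0,0.025,0],[0,0,0,0.025,0],[0,0,0,0.025,0],[0,0,0,0.012,0],[0,0,0,0,0]]]}}

```text
time_s: 2.9
ee_pos: [0.5243, -0.1271, 0.1619]
tool_rot: [0.983, -0.182, -0.005, -0.005]
ft_force: [0.4, -0.7, 0.4]
grip_width: 0.0855
```

```bash
python3 - <<'E'
from h import *
go(wor([0,-.1545,.081]))
E
```

```text
t 2.9 tcp local [-0.0004 -0.1577  0.0819] shift tool [ 0.0004 -0.0032  0.0009] yaw err(+turn) -0.0043 q [-0.35  0.09  1.5   0.01  1.56  1.59] tilt [-0.007  0.012 -1.   ] F [ 0.6 -0.5  0.4] w 0.0855
```

Emit:
{"api": "send_rows", "payload": {"targets": [[[0,0,-0.003,0,0],[1,0,0,0,0],[1,0,0,0,0],[1,0,0,0,0],[1,0,0,0,0],[1,0,0,0,0],[1,0,0,0,0]]]}}

```text
time_s: 3.6
ee_pos: [0.5281, -0.125, 0.1674]
tool_rot: [0.983, -0.183, 0.0, -0.005]
ft_force: [-1.1, -1.4, -0.8]
grip_width: 0.0102
```

```bash
python3 - <<'E'
from h import *
go(wor([0,-.1545,.081]))
im,d=eyes.camera("scene"); cv2.imwrite("pics/s2.png",cv2.resize(im[140:275,180:350],None,fx=4,fy=4,interpolation=cv2.INTER_CUBIC))
E
```

```text
t 3.6 tcp local [ 0.0024 -0.1544  0.0874] shift tool [-0.0024  0.0002  0.0064] yaw err(+turn) -0.0049 q [-0.34  0.09  1.49  0.01  1.56  1.6 ] tilt [ 0.002  0.01  -1.   ] F [-0.5 -1.7 -0.8] w 0.0102
```

View pics/s2.png

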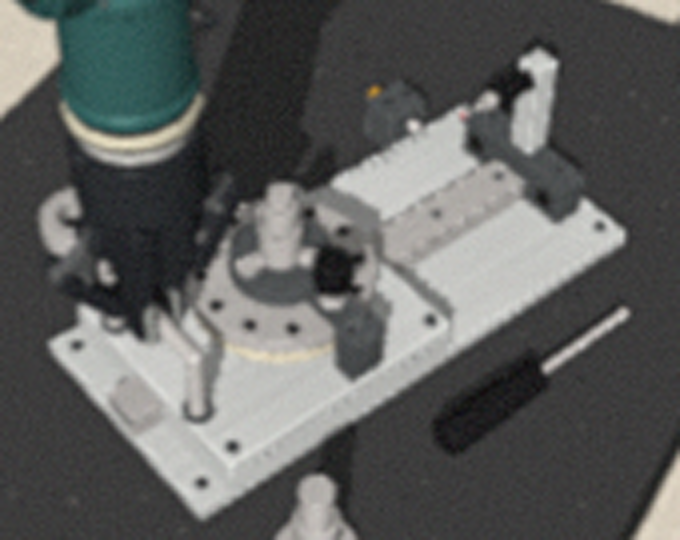

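Emit:
{"api": "send_rows", "payload": {"targets": [[[0.6,0,0,0,0],[0.6,0,0,0.006,0],[0.6,0,0,0.003,0],[0.6,0,0,0,0]]]}}

```text
time_s: 4.05
ee_pos: [0.528, -0.125, 0.1574]
tool_rot: [0.983, -0.183, -0.0, -0.005]
ft_force: [-0.5, -0.5, -0.1]
grip_width: 0.0338
```

```bash
python3 - <<'E'
from h import *
go(wor([0,-.1545,.081]))
E
```

```text
t 4.05 tcp local [ 0.0023 -0.1544  0.0774] shift tool [-0.0023  0.0001 -0.0036] yaw err(+turn) -0.0052 q [-0.34  0.1   1.51  0.01  1.54  1.6 ] tilt [ 0.002  0.01  -1.   ] F [-0.2 -0.7 -0.1] w 0.0338
```

Fingers now reopened to 34 mm, with the TCP at local z 0.077. I'll close again.

Emit:
{"api": "send_rows", "payload": {"targets": [[[1,0,0,-0.002,0],[1,0,0,0,0],[1,0,0,0,0],[1,0,0,0,0]]]}}

```text
time_s: 4.45
ee_pos: [0.5279, -0.1249, 0.1594]
tool_rot: [0.983, -0.183, -0.0, -0.005]
ft_force: [0.2, 0.3, -1.1]
grip_width: 0.0102
```

```bash
python3 - <<'E'
from h import *
go(wor([0,-.1545,.081]))
E
```

```text
t 4.45 tcp local [ 0.0022 -0.1543  0.0794] shift tool [-0.0022  0.0002 -0.0016] yaw err(+turn) -0.005 q [-0.34  0.1   1.5   0.01  1.54  1.6 ] tilt [ 0.001  0.01  -1.   ] F [ 0.1  0.3 -1.1] w 0.0102
```

Emit:
{"api": "send_rows", "payload": {"targets": [[[1,0,-0.01,0,0],[1,0,-0.02,0,0],[1,0,-0.02,0,0],[1,0,-0.02,0,0]]]}}

```text
time_s: 4.85
ee_pos: [0.5498, -0.0669, 0.1594]
tool_rot: [0.982, -0.187, -0.003, 0.003]
ft_force: [-2.3, -4.1, 1.4]
grip_width: 0.01
```

```bash
cat >> h.py <<'E'
def wcloud(f):
    s,R=st(); im,d=eyes.camera("wrist"); cv2.imwrite(f"pics/{f}.png",im)
    p=eyes.camera_params("wrist"); T=np.eye(4);T[:3,:3]=R;T[:3,3]=s["ee_pos"]; T=T@p["mount"]
    P=dict(K=p["K"],dist_coeffs=p["dist_coeffs"],R=T[:3,:3].T,t=-T[:3,:3].T@T[:3,3])
    Q=loc(cloud("wrist",d,P)); Q[d<=0]=np.nan
    return im,Q
E
python3 - <<'E'
from h import *
go(wor([0,-.1545,.081]))
im,Q=wcloud("w3")
E
```

```text
t 4.85 tcp local [ 0.0021 -0.0924  0.0794] shift tool [-0.0013  0.0621 -0.0011] yaw err(+turn) -0.0134 q [-0.22  0.13  1.47 -0.01  1.55  1.73] tilt [-0.008 -0.005 -1.   ] F [-0.7 -4.6  1.4] w 0.01
```

View pics/w3.png

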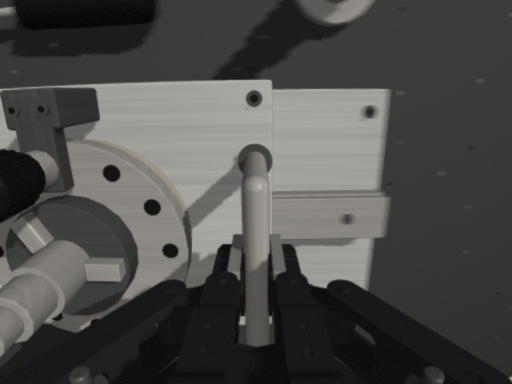

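The wrist view shows the bar gripped between the pads at column 257, and the carriage's trailing edge has moved to column 272 (base edge at 385). I'll measure how far is left.

```bash
python3 - <<'E'
from h import *
im,Q=wcloud("w3b")
for r in (110,120,130): 
    row=Q[r]; i=np.where(abs(row[:,2]-.046)<.006)[0]; j=np.where(abs(row[:,2]-.012)<.006)[0]
    print(r,row[i,1].min(),row[j,1].min() if len(j) else '', np.nanmedian(row[i,2]))
im,d=eyes.camera("scene"); Q=loc(cloud("scene",d))
m=(d>0)&(abs(Q[...,0])<.05)
q=Q[m&(Q[...,2]>.03)&(Q[...,2]<.06)&(Q[...,1]>.03)]
print(np.histogram(q[:,1],bins=np.arange(.03,.21,.005)))
E
```

```text
110 -0.09705084080507605 -0.18352818478345445 0.0469305165896786
120 -0.09704547069866117 -0.18343372979039155 0.046878028142012515
130 -0.09718299126433036 -0.1833360834654175 0.04690460309125111
(array([  0,   0,   0,   0,   5,   6,   8,   9,  16,  13,   5,   0,   2,
         7,   6,   7,   5,   7,   5,   9,  10,   4,   7,   5, 129,  61,
        49,  37,  30,  12,   0,   0,   0,   0,   0]), array([0.03 , 0.035, 0.04 , 0.045, 0.05 , 0.055, 0.06 , 0.065, 0.07 ,
       0.075, 0.08 , 0.085, 0.09 , 0.095, 0.1  , 0.105, 0.11 , 0.115,
       0.12 , 0.125, 0.13 , 0.135, 0.14 , 0.145, 0.15 , 0.155, 0.16 ,
       0.165, 0.17 , 0.175, 0.18 , 0.185, 0.19 , 0.195, 0.2  , 0.205]))
```

Emit:
{"api": "send_rows", "payload": {"targets": [[[1,0,-0.02,0,-0.006],[1,0,-0.02,0,-0.006],[1,0,-0.012,0,0],[1,0,0,0,0]]]}}

```text
time_s: 5.4
ee_pos: [0.5685, -0.0177, 0.1595]
tool_rot: [0.984, -0.18, -0.004, 0.004]
ft_force: [1.3, 2.2, -0.1]
grip_width: 0.01
```

```bash
python3 - <<'E'
from h import *
go(wor([0,-.022,.080]))
E
```

```text
t 5.4 tcp local [ 0.0021 -0.0397  0.0795] shift tool [-0.0021 -0.0177 -0.0007] yaw err(+turn) -0.0004 q [-0.13  0.16  1.43 -0.01  1.56  1.81] tilt [-0.009 -0.007 -1.   ] F [ 0.4  2.5 -0.1] w 0.01
```

Emit:
{"api": "send_rows", "payload": {"targets": [[[1,0,-0.005,0,0],[1,0,-0.005,0,0]]]}}

```text
time_s: 5.6
ee_pos: [0.5712, -0.0104, 0.1594]
tool_rot: [0.983, -0.181, -0.005, 0.006]
ft_force: [-2.3, -1.6, 1.9]
grip_width: 0.0094
```

Emit:
{"api": "send_rows", "payload": {"targets": [[[1,0,-0.006,0,0],[1,0,-0.006,0,0]]]}}

```text
time_s: 5.8
ee_pos: [0.575, -0.0004, 0.1594]
tool_rot: [0.983, -0.182, -0.005, 0.008]
ft_force: [-2.3, -1.8, 1.2]
grip_width: 0.01
```

```bash
python3 - <<'E'
from h import *
go(wor([0,-.022,.080]))
E
```

```text
t 5.8 tcp local [ 0.0021 -0.0213  0.0794] shift tool [-0.0021  0.0008 -0.0005] yaw err(+turn) -0.0043 q [-0.09  0.18  1.41 -0.01  1.56  1.85] tilt [-0.013 -0.013 -1.   ] F [-1.6 -2.5  1.2] w 0.01
```

Emit:
{"api": "send_rows", "payload": {"targets": [[[1,0,-0.006,0,0],[1,0,-0.006,0,0]]]}}

```text
time_s: 6.0
ee_pos: [0.5763, 0.0032, 0.1594]
tool_rot: [0.983, -0.184, -0.008, 0.017]
ft_force: [-12.5, -23.0, 5.1]
grip_width: 0.0096
```

Emit:
{"api": "send_rows", "payload": {"targets": [[[1,0,-0.006,0,0],[1,0,-0.006,0,0]]]}}

```text
time_s: 6.2
ee_pos: [0.576, 0.0027, 0.1594]
tool_rot: [0.982, -0.188, -0.012, 0.031]
ft_force: [-9.7, -15.8, 5.1]
grip_width: 0.0101
```

```bash
python3 - <<'E'
from h import *
go(wor([0,-.022,.080]))
for n,(x0,x1,y0,y1) in {"scene":(220,350,140,245),"side":(225,315,135,255)}.items():
    im,d=eyes.camera(n); cv2.imwrite(f"pics/{n}4.png",cv2.resize(im[y0:y1,x0:x1],None,fx=5,fy=5,interpolation=cv2.INTER_CUBIC))
E
```

```text
t 6.2 tcp local [ 0.0019 -0.018   0.0794] shift tool [-0.0019  0.004  -0.0003] yaw err(+turn) -0.0164 q [-0.06  0.2   1.39 -0.06  1.58  1.89] tilt [-0.035 -0.056 -0.998] F [ -3.5 -18.2   5.1] w 0.0101
```

View pics/scene4.png

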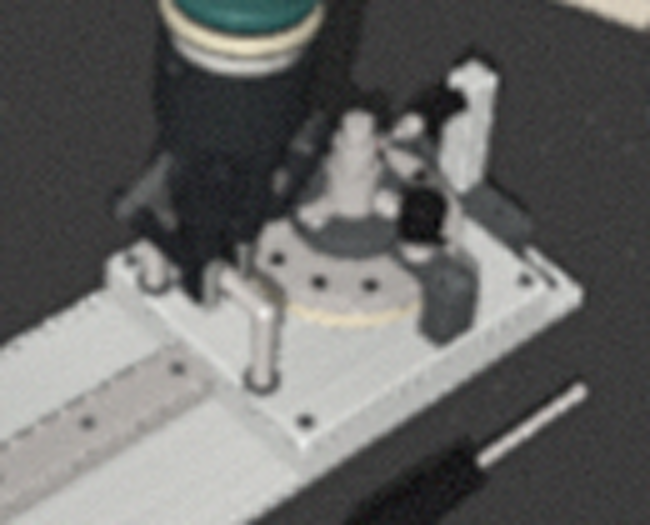

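View pics/side4.png

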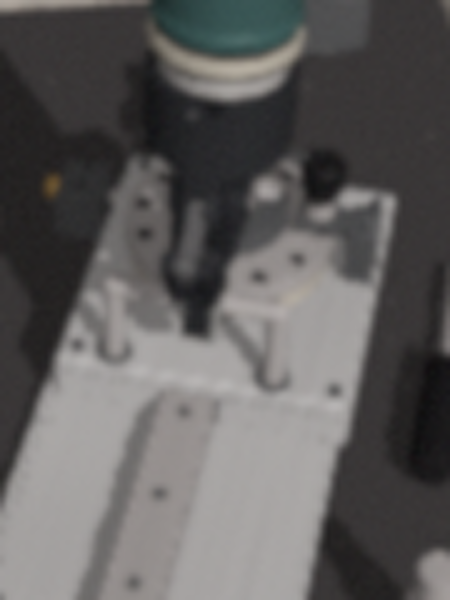

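The unit looks home: the leading edge is at the stop and 18–26 N no longer moves it. The tool has tilted about 3.7°. I'll release and retreat upward.

Emit:
{"api": "send_rows", "payload": {"targets": [[[1,0,0.001,0,0],[0.4,0,0,0,0],[0,0,0,0,0],[0,0,0,0,0],[0,0,0,0,0]]]}}

```text
time_s: 6.8
ee_pos: [0.5772, 0.004, 0.1591]
tool_rot: [0.982, -0.188, -0.011, 0.028]
ft_force: [0.2, 0.3, 0.5]
grip_width: 0.0677
```

```bash
python3 - <<'E'
from h import *
go(wor([0.0,-.022,.165]))
E
```

```text
t 6.8 tcp local [ 0.0026 -0.0164  0.0791] shift tool [-0.0034  0.0108 -0.0853] yaw err(+turn) -0.0153 q [-0.06  0.2   1.39 -0.05  1.58  1.89] tilt [-0.032 -0.052 -0.998] F [0.1 0.4 0.5] w 0.0677
```

Emit:
{"api": "send_rows", "payload": {"targets": [[[0,0,0.001,-0.02,0],[0,0,0.001,-0.025,-0.005],[0,0,0.001,-0.025,-0.005],[0,0,0.001,-0.02,-0.005],[0,0,0,0,0],[0,0,0,0,0]]]}}

```text
time_s: 7.4
ee_pos: [0.5785, 0.007, 0.249]
tool_rot: [0.983, -0.179, -0.013, 0.028]
ft_force: [0.3, 0.3, -1.0]
grip_width: 0.0851
```

```bash
python3 - <<'E'
from h import *
im,Q=wcloud("w5")
go(wor([0.052,.082,.165]))
h=Q[(Q[...,2]>.085)&(Q[...,2]<.112)&(abs(Q[...,0])<.06)&(Q[...,1]<.03)&(Q[...,1]>-.06)]
print("handle",len(h),h.mean(0).round(4),h.min(0).round(4),h.max(0).round(4))
k=Q[(Q[...,2]>.118)&(Q[...,2]<.132)&(Q[...,0]>.025)&(Q[...,0]<.09)&(Q[...,1]>.04)&(Q[...,1]<.13)]
if len(k): print("knob",len(k),k.mean(0).round(4),k.min(0).round(4),k.max(0).round(4))
for n,(x0,x1,y0,y1) in {"scene":(220,350,140,245),"side":(225,315,135,255)}.items():
    im,d=eyes.camera(n); cv2.imwrite(f"pics/{n}5.png",cv2.resize(im[y0:y1,x0:x1],None,fx=5,fy=5,interpolation=cv2.INTER_CUBIC))
    Q=loc(cloud(n,d)); k=Q[(d>0)&(Q[...,2]>.120)&(Q[...,2]<.130)&(Q[...,0]>.025)&(Q[...,0]<.09)&(Q[...,1]>.04)&(Q[...,1]<.13)]
    print(n,len(k),k.mean(0).round(4),k.min(0).round(4),k.max(0).round(4))
E
```

```text
t 7.45 tcp local [ 0.0027 -0.0131  0.1691] shift tool [ 0.0496 -0.095  -0.0024] yaw err(+turn) 0.0027 q [-0.06  0.18  1.24 -0.05  1.76  1.86] tilt [-0.036 -0.051 -0.998] F [ 0.2 -0.5 -0.4] w 0.0856
handle 2098 [ 0.0033 -0.0182  0.1053] [-0.0523 -0.0244  0.0851] [ 0.0485 -0.0124  0.1085]
knob 1430 [0.0502 0.08   0.1242] [0.0369 0.068  0.118 ] [0.0625 0.0948 0.1271]
scene 61 [0.0517 0.0785 0.1238] [0.0396 0.0666 0.1201] [0.0634 0.0923 0.1282]
side 44 [0.0527 0.0778 0.1236] [0.0417 0.0679 0.1203] [0.0645 0.0936 0.1263]
```

View pics/w5.png

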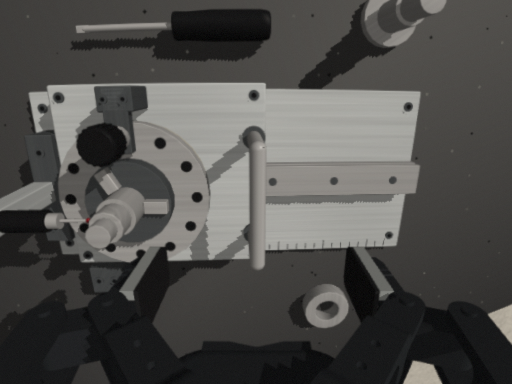

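View pics/side5.png

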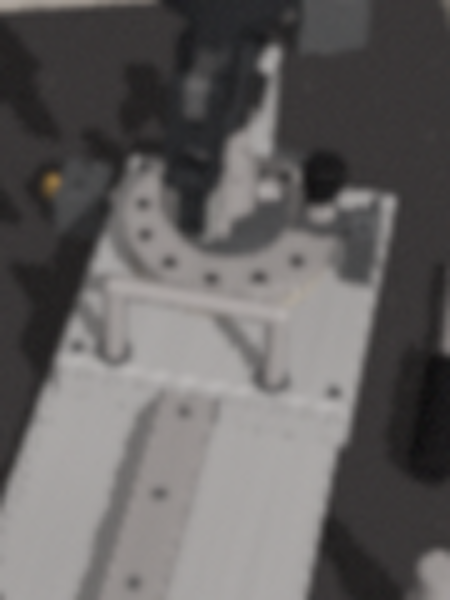

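The wrist view shows the carriage's leading edge (columns 52–60) at the dark stop block (columns 30–57), and the red stylus tip (88,220) just short of the shaft. I'll zoom in on the gap.

```bash
python3 - <<'E'
from h import *
im=cv2.imread("pics/w5.png"); cv2.imwrite("pics/w5z.png",cv2.resize(im[75:275,20:160],None,fx=4,fy=3,interpolation=cv2.INTER_CUBIC))
E
```

```text
(no output)
```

View pics/w5z.png

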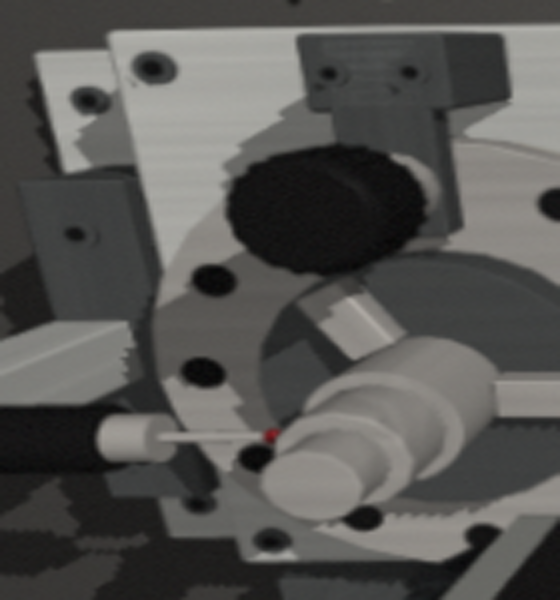

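The carriage edge is flush against the stop block, so it's home. I'll move over the knob, x first.

Emit:
{"api": "send_rows", "payload": {"targets": [[[0,0.025,-0.005,0,0],[0,0.02,-0.02,0,0],[0,0.003,-0.025,0,0],[0,0,-0.025,0,0],[0,0,-0.015,0,0],[0,0,0,0,0]]]}}

```text
time_s: 8.15
ee_pos: [0.6539, 0.0751, 0.2314]
tool_rot: [0.983, -0.18, -0.022, 0.03]
ft_force: [0.3, -0.2, 0.2]
grip_width: 0.0852
```

```bash
python3 - <<'E'
from h import *
go(wor([0.0507,.080,.145]))
im,Q=wcloud("w6")
k=Q[(Q[...,2]>.118)&(Q[...,2]<.132)&(Q[...,0]>.025)&(Q[...,0]<.09)&(Q[...,1]>.04)&(Q[...,1]<.13)]
if len(k): print("knob",len(k),k.mean(0).round(4),np.percentile(k,[1,50,99],axis=0).round(4))
E
```

```text
t 8.15 tcp local [0.049  0.0773 0.1514] shift tool [ 0.0019 -0.0031  0.0061] yaw err(+turn) -0.0005 q [ 0.05  0.38  1.02 -0.05  1.8   1.98] tilt [-0.054 -0.051 -0.997] F [ 0.4 -0.   0.2] w 0.0852
knob 1310 [0.0513 0.0817 0.1242] [[0.0387 0.0697 0.1187]
 [0.0516 0.0818 0.1247]
 [0.0619 0.0934 0.1262]]
```

View pics/w6.png

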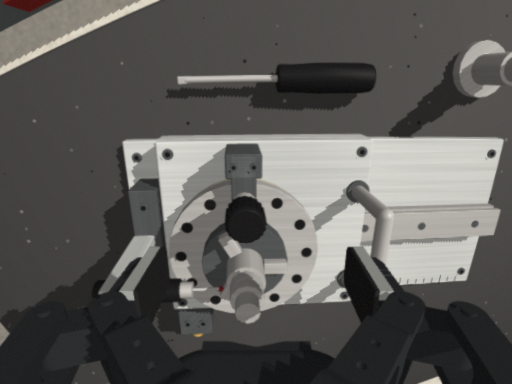

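The knob is at (245,220), centred between the fingers in y. The carriage is flush with the stop block at column 160. I'll descend slowly.

Emit:
{"api": "send_rows", "payload": {"targets": [[[0,0.0015,-0.002,0.012,0],[0,0,0,0.015,0],[0,0,0,0.012,0],[0,0,0,0,0]]]}}

```text
time_s: 8.6
ee_pos: [0.6522, 0.0699, 0.1895]
tool_rot: [0.983, -0.182, -0.022, 0.031]
ft_force: [-0.3, -0.3, -0.4]
grip_width: 0.0853
```

```bash
python3 - <<'E'
from h import *
go(wor([0.0507,.0804,.093]))
E
```

```text
t 8.6 tcp local [0.0493 0.0719 0.1095] shift tool [ 0.0019 -0.0096  0.0158] yaw err(+turn) -0.0049 q [ 0.05  0.38  1.1  -0.05  1.72  1.98] tilt [-0.055 -0.054 -0.997] F [-0.2 -0.4 -0.4] w 0.0853
```

Emit:
{"api": "send_rows", "payload": {"targets": [[[0,0.002,-0.005,0.007,0],[0,0,-0.004,0.008,0],[0,0,0,0,0],[0,0,0,0,0]]]}}

```text
time_s: 9.0
ee_pos: [0.6569, 0.0762, 0.1732]
tool_rot: [0.982, -0.183, -0.022, 0.031]
ft_force: [-0.1, -0.1, 0.6]
grip_width: 0.0855
```

```bash
python3 - <<'E'
from h import *
go(wor([0.0507,.0804,.093]))
E
```

```text
t 9.0 tcp local [0.0515 0.0794 0.0932] shift tool [-0.0008 -0.001   0.0002] yaw err(+turn) -0.0065 q [ 0.05  0.4   1.11 -0.05  1.69  1.99] tilt [-0.054 -0.054 -0.997] F [-0.1 -0.1  0.6] w 0.0855
```

Emit:
{"api": "send_rows", "payload": {"targets": [[[0,0,-0.001,0,0],[1,0,0,0,0],[1,0,0,0,0],[1,0,0,0,0],[1,0,0,0,0],[1,0,0,0,0]]]}}

```text
time_s: 9.6
ee_pos: [0.6581, 0.0774, 0.1754]
tool_rot: [0.982, -0.183, -0.02, 0.031]
ft_force: [-2.4, -0.9, 0.9]
grip_width: 0.0234
```

```bash
python3 - <<'E'
from h import *
go(wor([0.0507,.0804,.093]))
im,Q=wcloud("w7")
E
```

```text
t 9.6 tcp local [0.0521 0.081  0.0954] shift tool [-0.0014  0.0004  0.0025] yaw err(+turn) -0.0062 q [ 0.06  0.4   1.11 -0.05  1.69  1.99] tilt [-0.05  -0.053 -0.997] F [-1.9 -1.7  0.9] w 0.0234
```

View pics/w7.png

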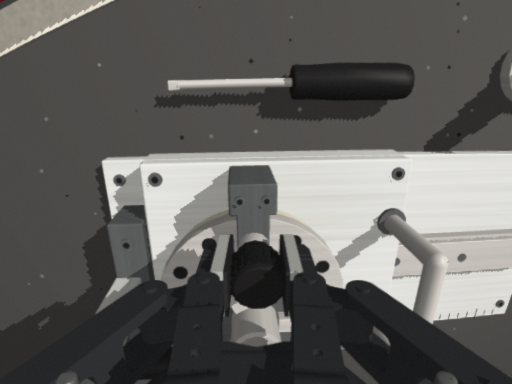

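The knob is gripped between the pads (width 23.4 mm), seen at (258,272). Now I'll pull up.

Emit:
{"api": "send_rows", "payload": {"targets": [[[1,0,0,-0.004,0],[1,0,0,-0.004,0]]]}}

```text
time_s: 9.85
ee_pos: [0.658, 0.0774, 0.1799]
tool_rot: [0.982, -0.183, -0.022, 0.031]
ft_force: [1.7, -0.7, -7.2]
grip_width: 0.0235
```

Emit:
{"api": "send_rows", "payload": {"targets": [[[1,0,0,-0.004,0],[1,0,0,-0.004,0]]]}}

```text
time_s: 10.05
ee_pos: [0.6579, 0.0774, 0.1846]
tool_rot: [0.982, -0.183, -0.024, 0.032]
ft_force: [1.8, -2.1, -9.2]
grip_width: 0.0236
```

```bash
python3 - <<'E'
from h import *
go(wor([0.0507,.0804,.104]))
E
```

```text
t 10.05 tcp local [0.052  0.081  0.1046] shift tool [-0.0013  0.0005  0.0007] yaw err(+turn) -0.0075 q [ 0.06  0.4   1.09 -0.05  1.72  1.99] tilt [-0.059 -0.054 -0.997] F [ 2.4 -1.3 -9.2] w 0.0236
```

Emit:
{"api": "send_rows", "payload": {"targets": [[[1,0,0,-0.004,0],[1,0,0,-0.004,0]]]}}

```text
time_s: 10.25
ee_pos: [0.6578, 0.0775, 0.1877]
tool_rot: [0.982, -0.183, -0.027, 0.033]
ft_force: [5.5, -1.4, -24.5]
grip_width: 0.0236
```

Emit:
{"api": "send_rows", "payload": {"targets": [[[1,0,0,-0.003,0],[1,0,0,-0.003,0]]]}}

```text
time_s: 10.45
ee_pos: [0.6577, 0.0775, 0.1876]
tool_rot: [0.982, -0.183, -0.031, 0.033]
ft_force: [4.8, -2.4, -23.3]
grip_width: 0.0234
```

The stop is reached: z stays at 0.1876 while the force rises to about 23 N, after 12.2 mm of lift. I'll ease to a gentler hold and check.

Emit:
{"api": "send_rows", "payload": {"targets": [[[1,0,0,-0.002,0],[1,0,0,-0.002,0]]]}}

```text
time_s: 10.65
ee_pos: [0.6576, 0.0775, 0.1876]
tool_rot: [0.982, -0.184, -0.033, 0.034]
ft_force: [4.2, -3.1, -23.8]
grip_width: 0.0238
```

```bash
python3 - <<'E'
from h import *
go(wor([0.0507,.0804,.104]))
im,Q=wcloud("w8")
for n,(x0,x1,y0,y1) in {"scene":(220,350,140,245),"side":(225,315,135,255)}.items():
    im,d=eyes.camera(n); cv2.imwrite(f"pics/{n}8.png",cv2.resize(im[y0:y1,x0:x1],None,fx=5,fy=5,interpolation=cv2.INTER_CUBIC))
h=Q[(Q[...,2]>.085)&(Q[...,2]<.112)&(Q[...,0]>.0)&(Q[...,0]<.06)&(Q[...,1]<.02)&(Q[...,1]>-.06)]
print("handle",len(h),np.median(h,0).round(4),h.min(0).round(4),h.max(0).round(4))
go(wor([0.0507,.0804,.104]))
E
```

```text
t 10.65 tcp local [0.0517 0.0809 0.1076] shift tool [-0.0008  0.0002  0.0037] yaw err(+turn) -0.0091 q [ 0.06  0.41  1.06 -0.05  1.75  1.99] tilt [-0.077 -0.055 -0.996] F [  5.   -1.5 -23.8] w 0.0238
handle 1807 [ 0.0324 -0.0148  0.1045] [ 0.     -0.0235  0.0851] [ 0.0491 -0.0109  0.108 ]
t 10.8 tcp local [0.0517 0.0809 0.1076] shift tool [-0.0008  0.0002  0.0037] yaw err(+turn) -0.0092 q [ 0.06  0.41  1.06 -0.05  1.75  1.99] tilt [-0.077 -0.055 -0.996] F [  5.9  -0.5 -24.1] w 0.0236
```

View pics/w8.png

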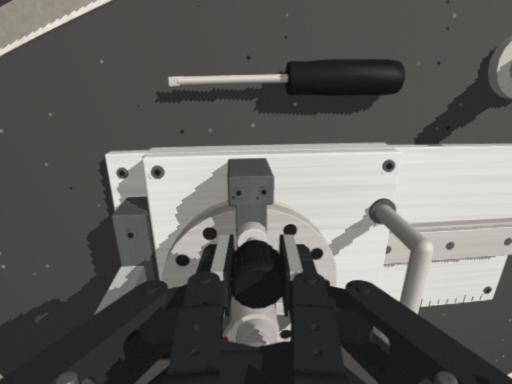

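View pics/scene8.png

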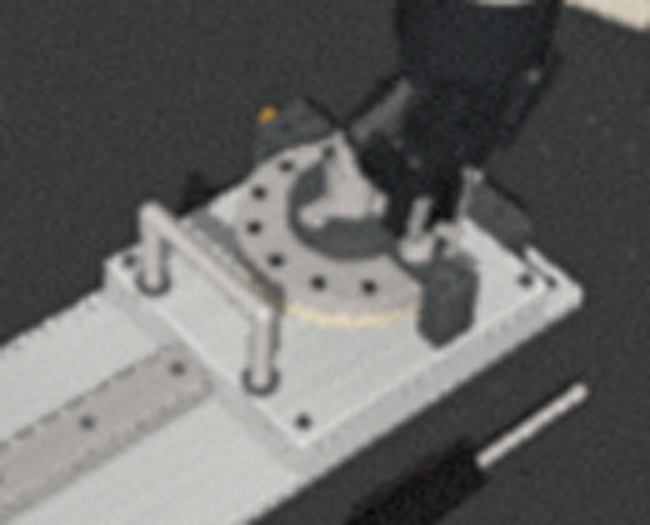

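The knob is still in the pads at the same place. The bright plunger stem now shows below it at (415,245) in the scene crop. The handle and disc holes sit at the same pixels as before. Everything is stable, so I'm handing in.

```bash
python3 - <<'E'
from h import *
print(workorder.close_job())
try: go(wor([0.0507,.0804,.104]))
except Exception as e: print(e)
E
```

```text
the job is handed in; nothing more can be done
None
the job is handed in; nothing more can be done
```

The job is handed in. The rotary unit is home against the end stop, and the gripper is holding the index plunger knob fully up. No verdict was reported, and I couldn't read the state after the hand-in.

- **Carriage:** I pinched the bow handle and slid the unit about 137 mm, until pushing with 18–26 N no longer moved it. After I let go it stayed put, with its edge flush against the stop block and the stylus just short of the shaft. I can't read the carriage joint directly, so "home" rests on the force and the pictures.
- **Plunger:** I gripped the knob along the slideway's y and pulled it up 12.2 mm to its inner stop. At the last check it was holding steady at about 24 N, with 10.8 s on the clock. There was no slip visible in the pads.
- **Turntable and loose things:** the disc holes were at the same pixels before and after the lift. I didn't touch the loose things on the plate, and none looked moved in the views I checked. I didn't measure them individually.

**What went less well:**
- The first closing on the handle ended about 6 mm too high, so I reopened, lowered and gripped again.
- The tool tilted about 4° while pushing at the stop. By the final hold it was tilted about 5°, which I could not correct.
- The last wrist-camera handle reading came out about 3 mm further toward the stop than the earlier one. It covered only part of the bar, and the fixed camera showed no movement.

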